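Reset the board tester and hold its test plate down on the hidden locating pin

ROBOT

A 6-joint arm with a two-finger parallel gripper is mounted at the origin on a cart in front of the work surface, level with it; the furniture and walls round the work are solid. World frame = base frame: x ahead of the robot, y to its left, z up, the work surface at z = 0. Lengths are in m, angles in rad, forces in N, time in s.
With the tool pointing down it reaches from about 0.35 to 0.975 m from the base axis. Payload 4.9 kg.
Tool frame: the origin (TCP) lies at the very end of the fingers, on their centre line; the grasp point (between the pads) lies 19 mm behind it; z points along the fingers, y is the line along which they close (so a half turn about z gives the same grasp; the last joint's range is limited). The gripper opens to 85 mm and grips with 20 to 120 N. Pads are 22 mm wide; open, the fingers measure 114 mm over their backs; the gripper's body (76 mm by 85 mm) begins 54 mm behind the grasp point. The pads swing forward as they close: fully open they stand 13 mm farther back than shut.
Start: joints at [-0.119, 0.053, 1.613, -0, 1.476, -0.119], TCP at [0.625, 0, 0.231] pointing down, gripper open.
Joint ranges: [-3.01, 3.01], [-1.01, 2.22], [0.06, 2.58], [-1.02, 4.17], [0.09, 2.62], [-3.14, 3.14]. Speed limits (rad/s): [2.57, 2.57, 3.14, 3.14, 3.14, 3.14].

INTERFACE

Orientations are given as a rotation vector (axis times angle).
In Python, from station import get_obs, get_image, finish_job gives the robot as it stands. The module is installed in compiled form; this text tells all that it offers.
- The arm moves only by the tool carry_out, never from a script. Its argument "rows" is a list of rows, each a list of 7 numbers: the turn, a rotation vector about the tool's x, y, z as a fraction of full scale, then the shift along the tool's x, y, z as a fraction of full scale, then the closure, from -1 (fully open) to 1 (shut). A call has 1 to 5 rows; each row is the pose to reach, as a shift and turn from the pose commanded when the call began, along the tool's axes at that moment, turning the shorter way round; what a row does not reach only later rows make up. Full scale, the value 1, is 300 mm for a shift and pi rad for a turn. A row lasts 1/10 s, in which the tool goes at most 50 mm and 8.59 degrees, less where a joint would pass 70% of its speed; a pose out of reach is approached as far as the arm can. A call with a number of a shift or a turn outside -1 to 1 is refused whole. A call with a gripper value outside its range is refused whole. The fingers move at their own pace and stop on an object; "force" is the grip in N (left out, the last holds). Time passes only in rows, so rows that repeat a pose let the fingers close. It gives the time, the measured TCP pose, the force, the opening and the grip force at its end, in the units of the state.
- get_obs(): the state, without advancing time (a new reading comes with each control period).
- get_image(name): name is "scene" or "side" or "wrist"; returns a dict with "img" (480x640x3 uint8, blue, green, red), "mtx" (3x3 intrinsics, pixels), "R" (3x3) and "t" (3): a world point X has camera coordinates R X + t. Camera axes: x right, y down, z forward; pixel columns grow to the right and rows downward; lengths in m; the calibration is good to about 2 mm. The wrist camera is an equidistant fisheye: a pixel r from the principal point sees the ray r / f radians off the axis. A picture is of the moment at which its call begins. There is no depth.
- finish_job(): hands the job in; it is judged then, once.
The state is a dict: "t": time; "q": joint angles; "dq": joint speeds; "effort": joint torques, N m; "tool_pos": TCP position; "tool_rot": TCP orientation; "contact_force": force on the tool from outside, world axes, zero at the start; "wrist_torque": the same for the moment, N m; "opening": finger opening in m; "grip_force": force on a finger pad.
Only numpy, scipy, OpenCV 4.12 (cv2) and the standard library are available. Lean on these libraries where they do the work, as an engineer would, in place of code of your own. Each camera call takes 0.05 s, during which the arm holds its last target. There are 200 camera calls.

TASK

Run the board tester's self-check. First squeeze the trigger of the upright reset grip fully against the grip and let it spring back out; then take the test plate by its handle, bring it between the tester's two rails and slide it along until the hole in its underside drops over the locating pin, and press it down until the sprung deck is at its bottom stop. Finish while still holding the plate pressed down like that (do not let go), and leave the other things on the desk where they are.

Things in the scene. Friction and masses are not known exactly. Their poses are not given: they have to be found in the camera images.
- grip_squeeze (a point): Upright black hand grip 34 mm wide, 102 mm high, fixed on a grey base; flat aluminium trigger, 24 mm wide, on its front (-x side). Point: mid-plane, 85 mm above the desk; the grip's back face is 21 mm to +x, the trigger's front face 21 mm to -x when fully squeezed, about 37 mm when released. x from trigger to grip, z up. Pinch both together from above, closing along x.
- trigger (a joint): The trigger's angle: 0 released, 0.30 rad fully squeezed. It turns about a level hinge at its foot, 36 mm above the desk; a spring brings it back, and squeezing it fully takes about 7 N at 85 mm above the desk.
- plate_handle (a point): The test plate's handle: plain upright aluminium bar 14 mm thick (x), 52 mm long (y), standing 42 mm above the plate. Point: the bar's middle, 28 mm above the plate's top, 48 mm above its underside. x across the bar, y along it, z up.
- plate_hole (a point): The test plate: 100 (x) by 76 (y) by 20 mm, black with aluminium top, about 0.3 kg, at first flat on the desk, same either way round. Point: the middle of its underside, right below the handle's middle: the mouth of a blind round hole 15 mm wide and 17 mm deep that cannot be seen from above. Axes as the handle's.
- tester_rails (a point): The tester: fixed grey base 210 x 150 x 14 mm, two aluminium rails 170 mm long along x, 80 mm apart inside, vertical to 50 mm above the desk, then sloping outwards up to 58 mm. The plate goes between them, its 100 mm side along the rails, 2 mm of play each side. Point: midway between the rails, 58 mm above the desk. x along the rails, y across, z up.
- tester_deck_middle (a point): Middle of the sprung deck's top (124 x 72 mm) when it is up, 36 mm above the desk; axes as the rails'. A steel pin 12 mm thick, its conical tip 5 mm across, stands through the deck's slot midway between the rails, 9 mm above the raised deck, anywhere within 12 mm of this point along x (not given). The plate rides on its tip until the hole is over it, then can drop 9 mm.
- deck (a joint): How far the deck is pressed down: 0 up, 0.006 m at its bottom stop. It carries the plate's weight without giving; about 9 N more brings it to the stop, where the pin reaches 15 mm into the hole.
- tin: Bystander: round screw tin, 64 mm wide, 24 mm high; origin at the centre of its underside.
- tape: Bystander: roll of tape lying flat, 92 mm wide, 46 mm high; origin at the centre of its underside.
- eraser: Bystander: eraser 34 x 44 x 12 mm; origin at the centre of its underside.
- cell: Bystander: battery cell lying on its side, 36 x 48 x 14 mm; origin at the centre of its underside.
Not all that is in view belongs to the job. What is shaped like the part that bears plate_handle but orange or pink is not meant.

How it is judged:
By the outcome, as a careful person would: the job done as asked, in the order asked, and still so for the second after the job is handed in, while the arm keeps its last pose, push and grip.
It also fails if it takes over 72 s, if anything falls off the work surface, if the arm or the gripper's body presses on something with over 40 N, if the wrist force passes 120 N, or if a joint passes its speed limit or range.

## Working session

There is one attempt and no reset: what is moved stays moved. The work goes in short steps, Python scripts to look and compute and a tool call to move; the robot and the scene stay as the last step left them, time stands still between calls to the robot, and variables do not carry over. Pictures are saved under pics/ and viewed, at most 10 in all, crops included, and the job is handed in when it is done.

Besides the shell and the picture viewer there is one more tool, called as name([rows], argument=value, ...), one row to a line, values as JSON. carry_out: Moves the arm, as the interface text tells. Shift numbers are shares of 300 mm and turn numbers shares of pi rad, none past 1 either way. Its arguments: {"type":"object","properties":{"rows":{"type":"array"},"force":{"type":"number"}},"required":["rows"]}

```bash
mkdir -p pics; cat > h.py <<'E'
import numpy as np, cv2
from scipy.spatial.transform import Rotation as Ro
from station import get_obs, get_image, finish_job
def ray(im,u,v,fish=False):
    K=im["mtx"];x=(u-K[0,2])/K[0,0];y=(v-K[1,2])/K[1,1]
    if fish:
        r=np.hypot(x,y);s=np.sin(r)/r if r>1e-9 else 1;d=np.array([x*s,y*s,np.cos(r)])
    else: d=np.array([x,y,1.])
    R=np.array(im["R"]);return -R.T@np.array(im["t"]),R.T@d
def onplane(im,u,v,z,fish=False):
    c,d=ray(im,u,v,fish);return c+d*(z-c[2])/d[2]
def proj(im,X,fish=False):
    p=np.array(im["R"])@np.array(X)+np.array(im["t"]);K=im["mtx"]
    if fish:
        r=np.hypot(p[0],p[1]);th=np.arctan2(r,p[2]);p=np.array([p[0]/r*th,p[1]/r*th,1])
    return K[0,0]*p[0]/p[2]+K[0,2],K[1,1]*p[1]/p[2]+K[1,2]
E
python3 - <<'E'
from h import *
import pickle
d={}
for n in("scene","side","wrist"):
    d[n]=get_image(n);cv2.imwrite(f"pics/{n}0.png",d[n]["img"]);c=-d[n]["R"].T@d[n]["t"];print(n,c.round(3),d[n]["R"][2].round(2),d[n]["mtx"][0,0])
pickle.dump(d,open("im0.pkl","wb"))
o=get_obs();print(o["tool_pos"],o["tool_rot"],o["t"],o["contact_force"])
E
```

```text
scene [-0.203  1.248  1.169] [ 0.4  -0.66 -0.63] 614.6983541137072
side [-1.093 -0.481  0.799] [ 0.86  0.35 -0.38] 620.744774095137
wrist [0.626 0.069 0.373] [-0.   -0.27 -0.96] 371.64829954431775
[6.24512206e-01 4.45873185e-05 2.30336376e-01] [-2.22058404e+00 -2.22050868e+00  1.56210845e-03] 0.15 [ 0.05861571  0.56412644 -0.04107148]
```

View pics/scene0.png

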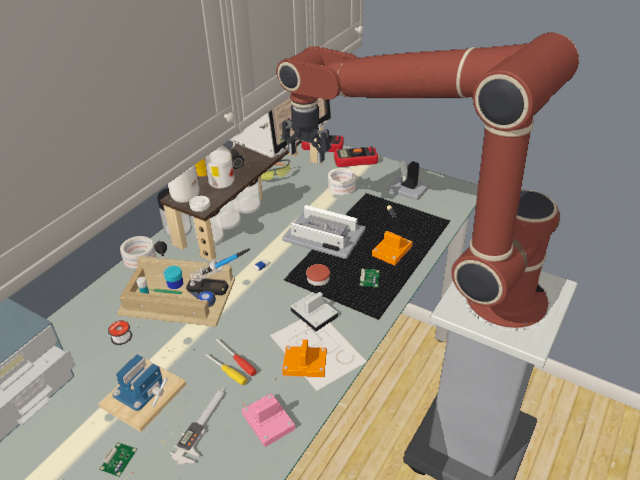

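View pics/side0.png

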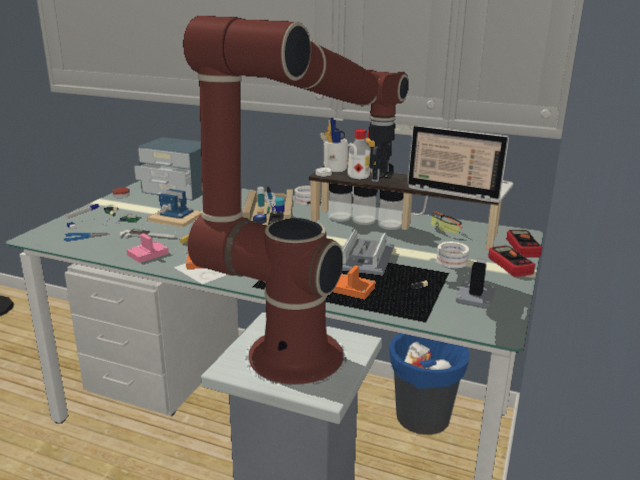

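View pics/wrist0.png

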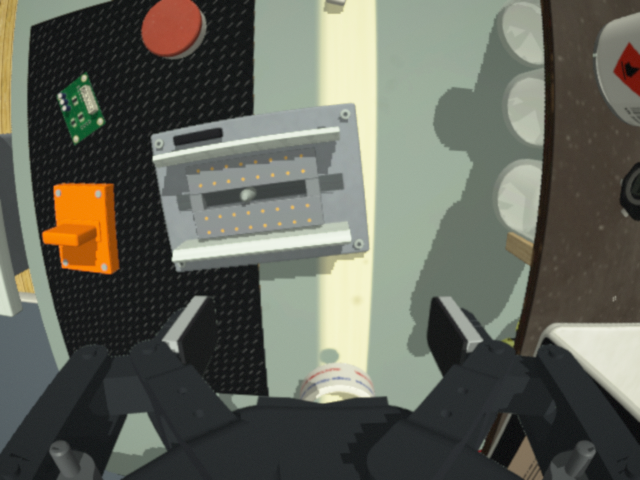

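Scene view: the tester is at (325,232) and the upright grip at (410,180). The plate-shaped things are:
- an aluminium-topped one at (315,310), which fits the description
- orange ones at (393,247) and (305,360), excluded by colour
- a pink one at (268,420), excluded by colour

In the wrist view the pin is at (248,195). Next I'll confirm the plate in an enlarged crop, with the grip alongside it.

```bash
python3 - <<'E'
from h import *
import pickle
d=pickle.load(open("im0.pkl","rb"))
def crop(n,u,v,w,h,W,H): return cv2.resize(d[n]["img"][v:v+h,u:u+w],(W,H),interpolation=cv2.INTER_CUBIC)
a=crop("scene",280,285,80,60,400,300);b=crop("scene",380,150,80,60,400,300);c=crop("side",440,255,80,60,400,300);e=crop("wrist",140,90,240,180,400,300)
cv2.imwrite("pics/crop1.png",np.vstack([np.hstack([a,b]),np.hstack([c,e])]))
s=d["scene"];w=d["wrist"]
print("plate~",onplane(s,315,312,.02),"grip top",onplane(s,411,163,.102), "side",onplane(d["side"],478,264,.102))
print("pin tip",onplane(w,248,195,.045,True))
for u,v in((152,134),(352,103),(369,250),(177,271)):print("base",onplane(w,u,v,.014,True).round(4))
E
```

```text
plate~ [0.40104839 0.31996268 0.02      ] grip top [ 0.43886608 -0.33224565  0.102     ] side [ 0.42959815 -0.33090372  0.102     ]
pin tip [0.55848589 0.01831352 0.045     ]
base [0.4513 0.08   0.014 ]
base [0.6537 0.1027 0.014 ]
base [ 0.6731 -0.0431  0.014 ]
base [ 0.4675 -0.0677  0.014 ]
```

View pics/crop1.png

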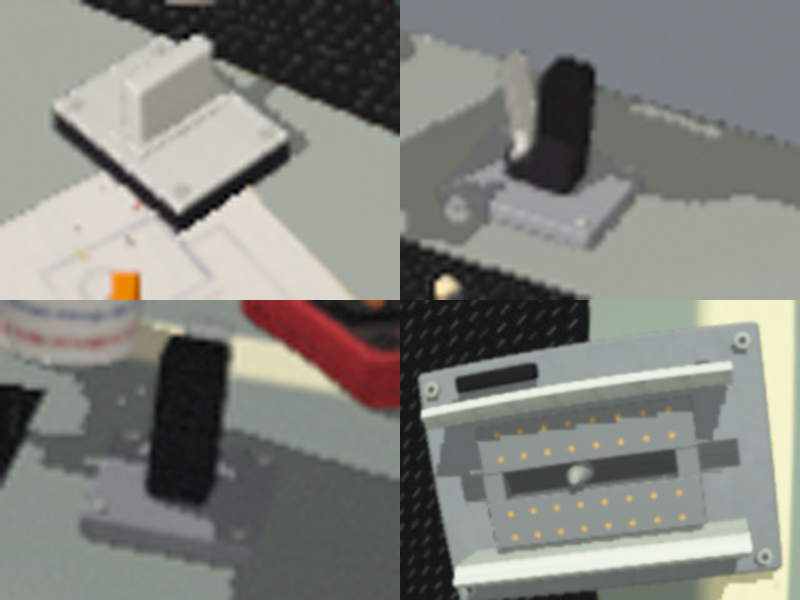

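The crop confirms it: the aluminium-topped plate with a black body and a plain upright bar is the one meant. The grip's trigger is on the far (+x world) side. I'll move above the grip and look closely.

carry_out([
  [0,0,0,-0.6,-0.3,-0.05,-1],
  [0,0,0,-0.6,-0.3,-0.05,-1],
  [0,0,0,-0.6,-0.3,-0.05,-1],
  [0,0,0,-0.6,-0.3,-0.05,-1],
  [0,0,0,-0.6,-0.3,-0.05,-1],
])

```text
t: 0.65
tool_pos: [0.533, -0.1843, 0.2467]
tool_rot: [2.228, 2.213, -0.002]
contact_force: [0.4, 0.3, 0.7]
opening: 0.0855
grip_force: 0.0
```

carry_out([
  [0,0,0,-0.5,-0.28,-0.05,-1],
  [0,0,0,-0.5,-0.28,-0.05,-1],
  [0,0,0,-0.5,-0.28,-0.05,-1],
  [0,0,0,-0.5,-0.28,-0.05,-1],
  [0,0,0,-0.5,-0.28,-0.05,-1],
])

```text
t: 1.15
tool_pos: [0.45, -0.3319, 0.2613]
tool_rot: [2.226, 2.217, -0.0]
contact_force: [0.2, -0.3, 0.0]
opening: 0.0856
grip_force: 0.0
```

```bash
python3 - <<'E'
from h import *
import pickle
w=get_image("wrist");pickle.dump(w,open("w1.pkl","wb"));cv2.imwrite("pics/w1.png",w["img"])
o=get_obs();print(o["tool_pos"],o["tool_rot"],o["t"])
E
```

```text
[ 0.45073348 -0.33042699  0.26102925] [-2.22338708e+00 -2.21875077e+00 -9.61332663e-04] 1.2
```

View pics/w1.png

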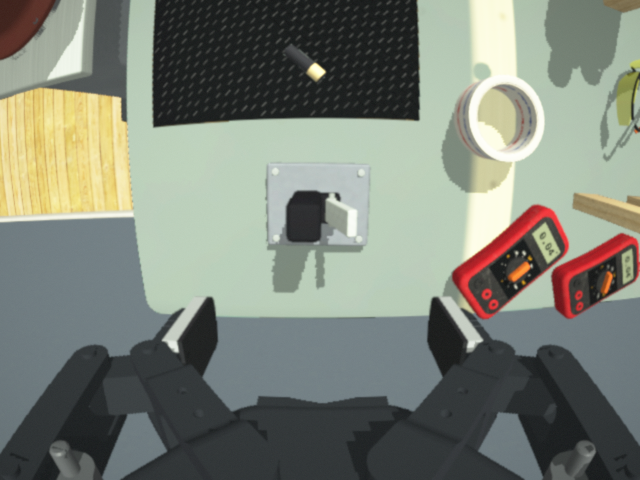

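The wrist view shows the grip's black top around (304,220) and the trigger at (342,217) on its +x side. The base is nearly aligned with the axes.

```bash
python3 - <<'E'
from h import *
import pickle
w=pickle.load(open("w1.pkl","rb"));P=lambda u,v,z:onplane(w,u,v,z,True)[:2].round(4)
g=cv2.cvtColor(w["img"],6)[165:248,268:370]
m=(g<60).astype(np.uint8);ys,xs=np.where(m);xs+=268;ys+=165
print(xs.min(),xs.max(),ys.min(),ys.max())
for y in range(190,246,4):
    r=g[y-165];k=np.where(r<60)[0]+268;b=np.where(r>185)[0]+268
    print(y,k.min() if len(k) else 0,k.max() if len(k) else 0,b.min() if len(b) else 0,b.max() if len(b) else 0)
for u,v in((288,243),(320,241),(288,208),(322,207)):print("top",P(u,v,.102))
for u,v in((267,162),(370,166),(369,246),(267,243)):print("base",P(u,v,.014))
for z in(.085,.095,.1): print("trig",P(355,207,z),P(357,235,z))
E
```

```text
287 338 192 241
190 0 0 269 367
194 295 337 269 369
198 292 338 269 369
202 289 323 269 366
206 288 323 269 366
210 287 324 269 369
214 287 323 269 369
218 287 323 269 369
222 287 325 270 369
226 287 319 270 369
230 287 319 270 369
234 287 319 270 369
238 288 319 271 369
242 0 0 329 369
top [ 0.4222 -0.3512]
top [ 0.4494 -0.3495]
top [ 0.423 -0.321]
top [ 0.4512 -0.3203]
base [ 0.3935 -0.288 ]
base [ 0.5018 -0.2928]
base [ 0.5028 -0.3805]
base [ 0.3905 -0.3767]
trig [ 0.4801 -0.3235] [ 0.4823 -0.3489]
trig [ 0.4792 -0.3216] [ 0.4813 -0.3462]
trig [ 0.4787 -0.3207] [ 0.4808 -0.3449]
```

The grip's width checks out (58.5 mm with the trigger released, 58 mm expected). Mid-plane is at x≈0.4435, y≈-0.336. I'll descend centred, shift to the mid-plane and squeeze.

carry_out([
  [0,0,0.011,-0.02,0.005,0.15,-1],
  [0,0,0.011,-0.02,0.005,0.3,-1],
  [0,0,0.011,-0.02,0.005,0.45,-1],
  [0,0,0.011,-0.02,0.005,0.57,-1],
  [0,0,0.011,-0.02,0.005,0.65,-1],
], force=40)

```text
t: 1.7
tool_pos: [0.4519, -0.3326, 0.0623]
tool_rot: [-2.253, -2.181, -0.001]
contact_force: [-0.1, 1.3, -1.0]
opening: 0.0855
grip_force: 0.0
```

carry_out([
  [0,0,0,0,-0.028,0,-1],
  [0,0,0,0,-0.028,0,-0.2],
  [0,0,0,0,-0.028,0,0.2],
  [0,0,0,0,-0.028,0,0.6],
  [0,0,0,0,-0.028,0,0.6],
])

```text
t: 2.2
tool_pos: [0.4395, -0.3365, 0.0703]
tool_rot: [-2.25, -2.179, 0.016]
contact_force: [-27.9, 5.6, 23.7]
opening: 0.0413
grip_force: 40.3
```

carry_out([
  [0,0,0,0,0,0,1],
  [0,0,0,0,0,0,1],
  [0,0,0,0,0,0,1],
  [0,0,0,0,0,0,1],
  [0,0,0,0,0,0,1],
])

```text
t: 2.7
tool_pos: [0.4396, -0.3365, 0.0704]
tool_rot: [-2.251, -2.178, 0.014]
contact_force: [-27.4, 6.5, 22.9]
opening: 0.0411
grip_force: 39.4
```

The opening is 41 mm, so the trigger is fully squeezed. I'll release, then lift away.

carry_out([
  [0,0,0,0,0.015,0,-1],
  [0,0,0,0,0.015,0,-1],
  [0,0,0,0,0.028,0,-1],
  [0,0,0,0,0.028,0,-1],
  [0,0,0,0,0.028,0,-1],
])

```text
t: 3.2
tool_pos: [0.4531, -0.3362, 0.0669]
tool_rot: [2.258, 2.182, 0.0]
contact_force: [-0.4, -0.3, 0.6]
opening: 0.0857
grip_force: 0.0
```

carry_out([
  [0,0,0,0,0,-0.1,-1],
  [0,0,0,0,0,-0.25,-1],
  [0,0,0,0,0,-0.4,-1],
  [0,0,0,0,0,-0.55,-1],
  [0,0,0,0,0,-0.65,-1],
])

```text
t: 3.7
tool_pos: [0.4534, -0.3366, 0.2657]
tool_rot: [2.256, 2.179, 0.0]
contact_force: [0.6, -1.7, 0.6]
opening: 0.0853
grip_force: 0.0
```

```bash
python3 - <<'E'
from h import *
w=get_image("wrist");g=cv2.cvtColor(w["img"],6)
for y in (214,220,226,232):
    print(y,g[y,320:366].tolist())
o=get_obs();print(o["tool_pos"],o["tool_rot"],o["t"],o["contact_force"])
# plate in scene
s=get_image("scene");im=s["img"];sub=im[285:345,280:362]
hsv=cv2.cvtColor(sub,40);m=((hsv[...,2]>185)&(hsv[...,1]<22)).astype(np.uint8)
m[48:]=0
n,l,st,ce=cv2.connectedComponentsWithStats(m);print(st,ce)
k=1+np.argmax(st[1:,4]);c=cv2.findContours((l==k).astype(np.uint8),0,2)[0][0]
r=cv2.approxPolyDP(c,2.5,True)[:,0]+[280,285]
for u,v in r:print(u,v,onplane(s,u,v,.02)[:2].round(4))
E
```

```text
214 [63, 104, 136, 145, 148, 148, 146, 148, 147, 148, 148, 148, 149, 150, 151, 151, 150, 149, 149, 151, 152, 168, 214, 240, 248, 251, 251, 250, 250, 249, 245, 226, 199, 192, 191, 193, 192, 194, 194, 194, 193, 192, 188, 181, 179, 190]
220 [128, 127, 127, 128, 129, 132, 137, 138, 136, 135, 140, 144, 147, 149, 149, 149, 150, 151, 151, 151, 154, 168, 213, 240, 248, 249, 249, 249, 248, 248, 243, 224, 202, 194, 193, 193, 193, 192, 193, 192, 191, 190, 184, 181, 182, 192]
226 [127, 129, 129, 128, 128, 127, 127, 128, 128, 142, 172, 190, 192, 191, 192, 192, 189, 181, 172, 161, 155, 165, 208, 237, 246, 248, 248, 248, 248, 247, 241, 223, 199, 193, 190, 190, 188, 189, 190, 190, 192, 191, 185, 183, 192, 196]
232 [127, 125, 129, 146, 166, 177, 188, 191, 191, 191, 191, 191, 188, 189, 189, 188, 188, 190, 191, 192, 193, 193, 192, 191, 193, 192, 191, 191, 191, 191, 184, 172, 196, 220, 226, 228, 227, 226, 217, 200, 192, 189, 183, 179, 191, 196]
[ 0.45488353 -0.33803399  0.27117928] [2.24978115e+00 2.17401406e+00 7.62551881e-04] 3.75 [ 0.50228241 -0.85991018  2.7627217 ]
[[   0    0   82   60 3882]
 [  11    7   46   35  637]
 [   0   34   59   14  401]] [[43.16640907 28.90443071]
 [33.18367347 24.52119309]
 [26.30922693 43.17456359]]
319 292 [0.4306 0.2519]
310 293 [0.4493 0.2673]
291 305 [0.4684 0.3302]
315 326 [0.3755 0.3613]
336 312 [0.3543 0.2926]
327 304 [0.3891 0.2796]
309 314 [0.4106 0.3338]
307 304 [0.4343 0.306 ]
320 295 [0.4223 0.2603]
```

The trigger's top edge is back at columns 342–351, so it has sprung out. The plate is centred at about (0.411, 0.311) with a yaw of about -18°. I'll go above it.

carry_out([
  [0,0,0,0.72,-0.073,0,-1],
  [0,0,0,0.72,-0.073,0,-1],
  [0,0,0,0.72,-0.073,0,-1],
  [0,0,0,0.72,-0.073,0,-1],
  [0,0,0,0.72,-0.073,0,-1],
])

```text
t: 4.3
tool_pos: [0.4372, -0.1158, 0.2601]
tool_rot: [-2.254, -2.185, -0.001]
contact_force: [0.5, -0.4, -0.2]
opening: 0.0852
grip_force: 0.0
```

carry_out([
  [0,0,0,0.72,-0.073,0,-1],
  [0,0,0,0.72,-0.073,0,-1],
  [0,0,0,0.72,-0.073,0,-1],
  [0,0,0,0.72,-0.073,0,-1],
  [0,0,0,0.72,-0.073,0,-1],
])

```text
t: 4.8
tool_pos: [0.4224, 0.1009, 0.2602]
tool_rot: [-2.253, -2.187, 0.0]
contact_force: [0.7, -0.5, 0.4]
opening: 0.0856
grip_force: 0.0
```

carry_out([
  [0,0,0.089,0.72,-0.073,0,-1],
  [0,0,0.089,0.72,-0.073,0,-1],
  [0,0,0.089,0.72,-0.073,0,-1],
  [0,0,0.089,0.72,-0.073,0,-1],
  [0,0,0.089,0.72,-0.073,0,-1],
])

```text
t: 5.3
tool_pos: [0.4079, 0.3165, 0.26]
tool_rot: [-2.539, -1.849, 0.002]
contact_force: [0.4, -1.2, 1.1]
opening: 0.0853
grip_force: 0.0
```

```bash
python3 - <<'E'
from h import *
import pickle
w=get_image("wrist");pickle.dump(w,open("w2.pkl","wb"));cv2.imwrite("pics/w2.png",w["img"])
o=get_obs();print(o["tool_pos"],o["tool_rot"],o["t"],-w["R"].T@w["t"])
E
```

```text
[0.40735691 0.31961495 0.25981472] [-2.53399919e+00 -1.85065071e+00  7.12297976e-04] 5.35 [0.43019009 0.3817403  0.40277203]
```

View pics/w2.png

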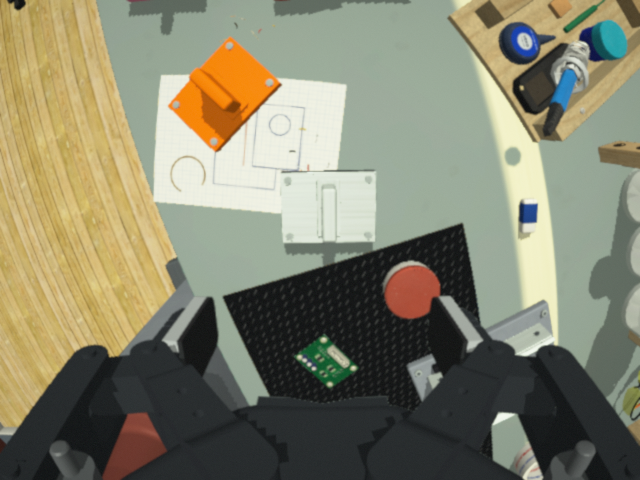

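The wrist view shows the plate square to the gripper, with corners at (282,171), (376,170), (376,243) and (283,244). The bar's top runs from (329,186) to (329,240).

```bash
cat >> h.py <<'E'
def yaw(o): 
    R=Ro.from_rotvec(o["tool_rot"]).as_matrix();return np.degrees(np.arctan2(R[1,1],R[0,1]))
def rel(o,X,z,yawdeg=None):
    R=Ro.from_rotvec(o["tool_rot"]).as_matrix();d=R.T@(np.array([X[0],X[1],z])-o["tool_pos"]);print("shift units",(d/.3).round(4), "turn z", None if yawdeg is None else -(yawdeg-yaw(o))/180)
E
python3 - <<'E'
from h import *
import pickle
w=pickle.load(open("w2.pkl","rb"));o=get_obs();P=lambda u,v,z:onplane(w,u,v,z,True)[:2]
g=cv2.cvtColor(w["img"],6)
m=(g>150).astype(np.uint8);sub=w["img"][160:255,270:390];hsv=cv2.cvtColor(sub,40)
C=[(281.5,170.5),(376,170),(375.5,243.5),(283,244)]
Q=[P(*c,.02) for c in C];c0=np.mean(Q,0)
print(np.round(Q,4),c0,np.linalg.norm(Q[1]-Q[0]),np.linalg.norm(Q[2]-Q[1]))
d=Q[1]-Q[0]+Q[2]-Q[3];ya=np.degrees(np.arctan2(d[1],d[0]));print("yaw",ya,yaw(o))
b=[P(329.5,186,.062),P(329.5,239,.062)];print("bar",np.round(b,4),np.mean(b,0),np.linalg.norm(b[0]-b[1]))
for y in(195,205,215,225,235):print(g[y,315:345].tolist())
rel(o,c0,.049,ya)
# tester
i=pickle.load(open("im0.pkl","rb"))["wrist"]
B=[onplane(i,u,v,.014,True)[:2] for u,v in((152,134),(352,103),(369,250),(177,271))]
d=B[1]-B[0]+B[2]-B[3];print("tester",np.mean(B,0),np.degrees(np.arctan2(d[1],d[0])))
E
```

```text
[[0.3798 0.3627]
 [0.473  0.3335]
 [0.4506 0.2575]
 [0.3554 0.2876]] [0.41472502 0.31033253] 0.09766856724850831 0.07920843830789527
yaw -17.455921811472223 -17.716417501742107
bar [[0.4229 0.3374]
 [0.4076 0.289 ]] [0.41521839 0.3131815 ] 0.05072040024252675
[222, 201, 208, 220, 223, 221, 206, 202, 215, 225, 229, 229, 228, 228, 228, 226, 227, 229, 227, 217, 198, 195, 220, 226, 224, 226, 226, 226, 226, 226]
[228, 224, 221, 222, 223, 219, 199, 192, 213, 223, 227, 228, 228, 229, 228, 227, 226, 227, 226, 216, 197, 194, 220, 226, 225, 224, 224, 224, 224, 223]
[228, 226, 217, 220, 223, 219, 198, 190, 209, 222, 228, 227, 228, 227, 226, 226, 226, 227, 226, 219, 200, 197, 221, 228, 227, 227, 226, 225, 225, 225]
[226, 222, 212, 219, 224, 221, 201, 189, 206, 221, 227, 227, 227, 226, 225, 225, 225, 227, 226, 219, 202, 197, 222, 228, 228, 226, 224, 224, 223, 223]
[223, 219, 209, 215, 221, 215, 189, 171, 193, 216, 226, 228, 227, 226, 226, 225, 224, 225, 225, 219, 198, 187, 210, 219, 223, 223, 223, 223, 222, 222]
shift units [-0.0233  0.0351  0.7026] turn z -0.0014471982792771362
tester [0.56141209 0.01796632] 6.63093096022691
```

carry_out([
  [0,0,-0.0014,-0.0165,0.032,0.16,-1],
  [0,0,-0.0014,-0.0165,0.032,0.32,-1],
  [0,0,-0.0014,-0.0165,0.032,0.48,-1],
  [0,0,-0.0014,-0.0165,0.032,0.62,-1],
  [0,0,-0.0014,-0.0165,0.032,0.7,-1],
], force=80)

```text
t: 5.85
tool_pos: [0.4134, 0.3045, 0.0459]
tool_rot: [-2.536, -1.852, 0.012]
contact_force: [0.1, -0.3, -0.4]
opening: 0.0849
grip_force: 0.0
```

carry_out([
  [0,0,0,0,0,0.04,-1],
  [0,0,0,0,0,0.065,0],
  [0,0,0,0,0,0.065,0.5],
  [0,0,0,0,0,0.065,1],
  [0,0,0,0,0,0.065,1],
])

```text
t: 6.35
tool_pos: [0.4181, 0.3069, 0.0336]
tool_rot: [2.537, 1.852, 0.005]
contact_force: [-0.1, 1.1, -0.3]
opening: 0.0282
grip_force: 0.0
```

carry_out([
  [0,0,0,0,0,0,1],
  [0,0,0,0,0,0,1],
  [0,0,0,0,0,0,1],
])

```text
t: 6.65
tool_pos: [0.4178, 0.307, 0.0335]
tool_rot: [-2.537, -1.852, -0.004]
contact_force: [-2.3, 0.7, 6.1]
opening: 0.0127
grip_force: 80.0
```

```bash
python3 - <<'E'
from h import *
o=get_obs();print({k:np.round(o[k],4) for k in("t","tool_pos","contact_force","opening","grip_force")},yaw(o))
E
```

```text
{'t': np.float64(6.65), 'tool_pos': array([0.4178, 0.307 , 0.0335]), 'contact_force': array([-2.2918,  0.6767,  6.1327]), 'opening': np.float64(0.0127), 'grip_force': np.float64(80.0473)} -17.748309291918545
```

Gripped, with the opening at 13 mm on a 14 mm bar. I'll lift, then travel over the tester.

carry_out([
  [0,0,0,0,0,-0.1,1],
  [0,0,0,0,0,-0.25,1],
  [0,0,0,0,0,-0.4,1],
  [0,0,0,0,0,-0.47,1],
  [0,0,0,0,0,-0.47,1],
])

```text
t: 7.15
tool_pos: [0.4191, 0.3072, 0.1771]
tool_rot: [2.536, 1.851, 0.013]
contact_force: [0.8, 0.7, -2.7]
opening: 0.0126
grip_force: 78.9
```

```bash
python3 - <<'E'
from h import *
import pickle
w=get_image("wrist");pickle.dump(w,open("w3.pkl","wb"));cv2.imwrite("pics/w3.png",w["img"])
o=get_obs();print({k:np.round(o[k],4) for k in("t","tool_pos","contact_force","opening")},yaw(o))
rel(o,(.5,.16),o["tool_pos"][2],6.6)
i=pickle.load(open("im0.pkl","rb"))["wrist"];cv2.imwrite("pics/t0.png",cv2.resize(np.hstack([i["img"][90:280,145:375]]),None,fx=3,fy=3,interpolation=cv2.INTER_CUBIC))
E
```

```text
{'t': np.float64(7.2), 'tool_pos': array([0.4175, 0.3065, 0.1739]), 'contact_force': array([-0.247, -0.2  , -3.42 ]), 'opening': np.float64(0.0128)} -17.751237197498885
shift units [-3.811e-01  4.107e-01  2.000e-04] turn z -0.13528465109721602
```

View pics/w3.png

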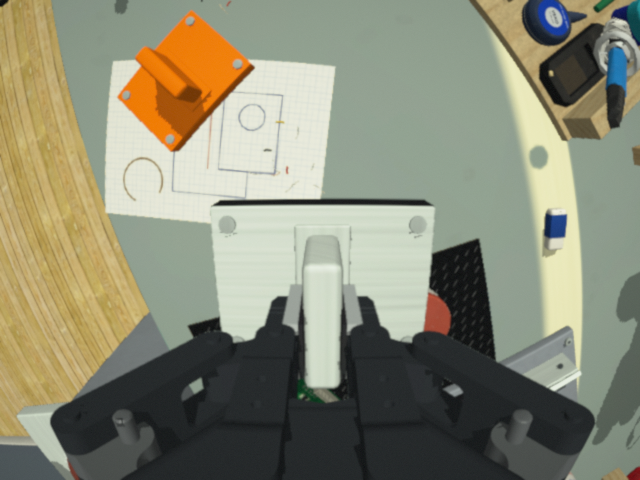

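View pics/t0.png

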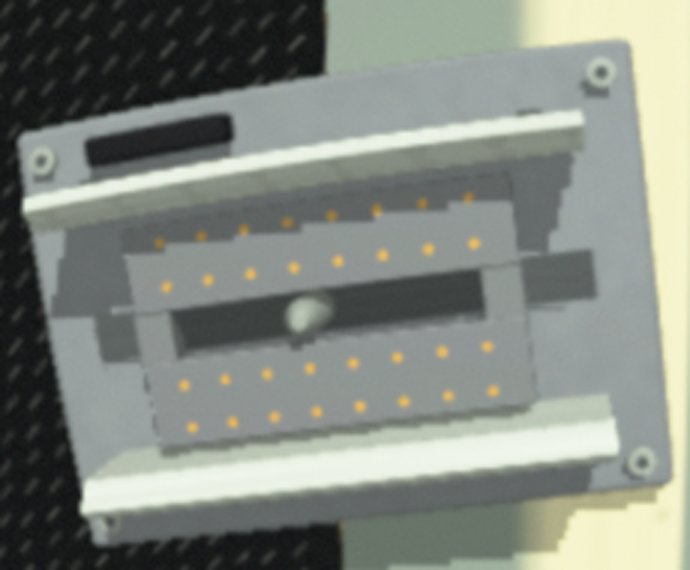

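In the wrist view the plate's far edge runs from (212,206) to (434,206). The tester crop clearly shows the deck's corner dots at (160,243), (470,198), (493,391) and (193,427), the pin tip at about (308,313), and both rails.

```bash
python3 - <<'E'
from h import *
import pickle
o=get_obs();w=pickle.load(open("w3.pkl","rb"));i=pickle.load(open("im0.pkl","rb"))["wrist"]
R=Ro.from_rotvec(o["tool_rot"]).as_matrix()
for u,v in((212,206),(434,206),(322,236)):
    z=.1604 if u!=322 else .2024
    print("plate in tool mm",(R.T@(onplane(w,u,v,z,True)-o["tool_pos"])*1e3).round(1))
T=lambda u,v,z:onplane(i,145+u/3-.33,90+v/3-.33,z,True)[:2]
D=[T(*p,.036) for p in((160,243),(470,198),(493,391),(193,427))]
print("dots",np.round(D,4),np.mean(D,0))
for n,a,b in(("up",D[0],D[1]),("lo",D[3],D[2])):d=b-a;print(n,np.degrees(np.arctan2(d[1],d[0])))
Rl=[T(*p,.058) for p in((25,203),(583,113),(618,452),(85,513))]
print("rails",np.round(Rl,4),np.mean(Rl,0))
for a,b in((0,1),(3,2)):d=Rl[b]-Rl[a];print(np.degrees(np.arctan2(d[1],d[0])),np.linalg.norm(d))
B=[T(*p,.014) for p in((20,137),(630,40),(671,480),(100,545))];print("base",np.mean(B,0))
print("pin",T(305,312,.045))
c=-i["R"].T@i["t"];print(c)
E
```

```text
plate in tool mm [ 41.  -47.   13.5]
plate in tool mm [41.  52.9 13.7]
plate in tool mm [ 38.1   2.2 -28.4]
dots [[ 0.5088  0.0412]
 [ 0.6066  0.0526]
 [ 0.6132 -0.0071]
 [ 0.5161 -0.0184]] [0.56118044 0.01706083]
up 6.625910197201299
lo 6.66684542334065
rails [[ 0.4727  0.0572]
 [ 0.6395  0.0776]
 [ 0.6506 -0.0205]
 [ 0.484  -0.0407]] [0.56170963 0.01844028]
6.970455021009265 0.1680515587082834
6.911064080912087 0.16779857756738065
base [0.56195785 0.01764559]
pin [0.5569904  0.01955528]
[0.62563394 0.06850765 0.37303565]
```

```bash
python3 - <<'E'
from h import *
o=get_obs();rel(o,(.5403,.0122),.13,6.7)
E
```

```text
shift units [-0.8097  0.6884  0.1463] turn z -0.13584020665277158
```

carry_out([
  [0,0,0,-0.1,0.085,0,1],
  [0,0,0,-0.2,0.17,0,1],
  [0,0,0,-0.3,0.26,0,1],
  [0,0,0,-0.4,0.34,0,1],
  [0,0,0,-0.4,0.34,0,1],
])

```text
t: 7.7
tool_pos: [0.4769, 0.1569, 0.1692]
tool_rot: [-2.542, -1.845, 0.009]
contact_force: [-0.7, 0.7, -3.0]
opening: 0.0128
grip_force: 79.1
```

carry_out([
  [0,0,-0.034,-0.1,0.087,0,1],
  [0,0,-0.068,-0.2,0.174,0,1],
  [0,0,-0.102,-0.3,0.261,0.05,1],
  [0,0,-0.136,-0.41,0.348,0.1,1],
  [0,0,-0.136,-0.41,0.348,0.146,1],
])

```text
t: 8.2
tool_pos: [0.5389, 0.0086, 0.1257]
tool_rot: [-2.09, -2.343, 0.005]
contact_force: [0.7, 1.2, -2.9]
opening: 0.0128
grip_force: 79.2
```

```bash
python3 - <<'E'
from h import *
import pickle
w=get_image("wrist");pickle.dump(w,open("w4.pkl","wb"));cv2.imwrite("pics/w4.png",w["img"])
o=get_obs();print({k:np.round(o[k],4) for k in("t","tool_pos","contact_force","opening")},yaw(o))
rel(o,(.5403,.0122),.13,6.7)
R=Ro.from_rotvec(o["tool_rot"]).as_matrix();print(np.degrees(np.arccos(-R[2,2])))
E
```

```text
{'t': np.float64(8.25), 'tool_pos': array([0.5363, 0.0108, 0.1226]), 'contact_force': array([-1.4245,  0.2401, -4.324 ]), 'opening': np.float64(0.0125)} 6.509479627067224
shift units [ 0.0032  0.0135 -0.0247] turn z -0.0010584465162932026
0.5302968424876678
```

View pics/w4.png

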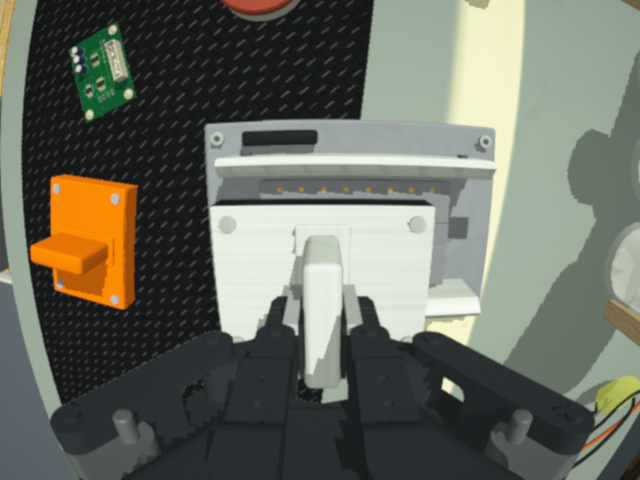

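The wrist view shows the plate over the tester. The upper rail's outer edge runs from (215,156) to (495,160), the lower rail's outer edge is at about (478,314), and the plate's far edge is at row 206. I'll check the lateral alignment in the tool frame.

```bash
python3 - <<'E'
from h import *
import pickle
w=pickle.load(open("w4.pkl","rb"));o=get_obs();g=cv2.cvtColor(w["img"],6)
print(g[148:182,300].tolist(),g[148:182,460].tolist());print(g[272:324,470].tolist());print(g[272:324,445].tolist())
R=Ro.from_rotvec(o["tool_rot"]).as_matrix()
f=lambda u,v,z:print(u,v,(R.T@(onplane(w,u,v,z,True)-o["tool_pos"])*1e3).round(1))
for p in((300,155),(460,158),(470,313),(445,314)):f(*p,.058)
for p in((212,206),(434,206)):f(*p,o["tool_pos"][2]-.0135)
f(216,156,.058);f(496,160,.058)
E
```

```text
[110, 110, 110, 110, 112, 136, 175, 203, 227, 239, 242, 241, 242, 242, 238, 224, 186, 146, 138, 142, 145, 143, 140, 138, 137, 138, 136, 122, 113, 105, 96, 88, 91, 97] [164, 165, 165, 166, 165, 161, 140, 97, 77, 108, 173, 221, 239, 240, 239, 239, 240, 239, 225, 174, 139, 131, 133, 134, 134, 138, 134, 132, 132, 126, 114, 108, 108, 109]
[160, 160, 159, 160, 161, 159, 158, 159, 157, 157, 158, 158, 159, 157, 158, 162, 172, 183, 192, 195, 198, 199, 201, 202, 208, 229, 237, 239, 242, 243, 244, 244, 245, 247, 248, 248, 248, 247, 246, 244, 233, 194, 152, 169, 222, 239, 242, 241, 241, 242, 241, 241]
[160, 161, 160, 159, 159, 163, 170, 186, 198, 200, 199, 199, 201, 201, 203, 202, 200, 199, 198, 198, 198, 198, 199, 203, 203, 208, 227, 235, 239, 242, 243, 244, 245, 245, 246, 247, 248, 248, 247, 247, 244, 238, 212, 156, 131, 143, 164, 171, 171, 180, 213, 236]
300 155 [56.  -8.7 64.8]
460 158 [56.6 84.9 64. ]
470 313 [-44.3 102.9  63.6]
445 314 [-44.1  84.8  63.8]
212 206 [ 36.6 -46.   14. ]
434 206 [36.8 53.6 13.1]
216 156 [ 56.6 -57.5  65.3]
496 160 [ 56.8 109.   63.8]
```

The reading was taken while the arm was still settling. I'll hold, then measure again.

carry_out([
  [0,0,0,0,0,0,1],
  [0,0,0,0,0,0,1],
  [0,0,0,0,0,0,1],
  [0,0,0,0,0,0,1],
])

```text
t: 8.65
tool_pos: [0.5396, 0.0127, 0.1299]
tool_rot: [2.085, 2.349, 0.001]
contact_force: [-0.4, -0.8, -2.2]
opening: 0.013
grip_force: 79.0
```

```bash
python3 - <<'E'
from h import *
o=get_obs();w=get_image("wrist");g=cv2.cvtColor(w["img"],6).astype(int);cv2.imwrite("pics/w5.png",w["img"])
R=Ro.from_rotvec(o["tool_rot"]).as_matrix();print(o["tool_pos"].round(4),yaw(o),np.degrees(np.arccos(-R[2,2])))
C=-w["R"].T@w["t"];print("cam in tool",(R.T@(C-o["tool_pos"])).round(4),(R.T@w["R"].T).round(3)[:,2])
f=lambda u,v,z:print(u,v,(R.T@(onplane(w,u,v,z,True)-o["tool_pos"])*1e3).round(1))
for u in(250,300,400):
    k=np.where(g[140:180,u]>200)[0]+140;f(u,k.min()-.5,.058);f(u,k.max()+.5,.058)
for u in(445,470):
    c=g[285:325,u];k=np.where(c>220)[0]+285;k=k[k<k.min()+22]
    print(k.min(),k.max());f(u,k.min()-.5,.058);f(u,314,.058)
for u in(250,400):
    k=np.where(g[195:215,u]<60)[0]+195;print(k.min(),k.max());f(u,k.max()+.5,o["tool_pos"][2]-.0135);f(u,k.min()-.5,o["tool_pos"][2]-.0335)
E
```

```text
[0.5396 0.0127 0.1299] 6.808880232620806 0.08709778861808008
cam in tool [ 0.0684  0.0009 -0.1429] [-0.271  0.001  0.963]
250 162.5 [ 54.7 -40.8  71.8]
250 170.5 [ 50.  -40.9  71.8]
300 160.5 [ 55.3 -11.6  71.8]
300 170.5 [ 49.5 -11.6  71.8]
400 162.5 [54.8 46.6 71.9]
400 171.5 [49.5 46.7 71.9]
301 316
445 300.5 [-33.8  82.5  72. ]
445 314 [-43.9  83.8  72. ]
300 315
470 299.5 [-33.8 100.7  72. ]
470 314 [-44.9 102.5  72. ]
200 203
250 203.5 [ 40.7 -30.1  13.4]
250 199.5 [ 39.1 -33.9  33.4]
200 203
400 203.5 [40.7 34.8 13.5]
400 199.5 [39.2 39.1 33.5]
```

Settled: the plate needs about +1 mm across the rails, well within the sloped lead-in. I'll descend gently.

carry_out([
  [0,0,0,0.004,0,0.05,1],
  [0,0,0,0.004,0,0.1,1],
  [0,0,0,0.004,0,0.14,1],
  [0,0,0,0.004,0,0.14,1],
  [0,0,0,0.004,0,0.14,1],
])

```text
t: 9.2
tool_pos: [0.5386, 0.013, 0.0859]
tool_rot: [-2.086, -2.347, 0.002]
contact_force: [0.3, 0.1, -1.5]
opening: 0.013
grip_force: 79.0
```

carry_out([
  [0,0,0,0,0,0.01,1],
  [0,0,0,0,0,0.02,1],
  [0,0,0,0,0,0.027,1],
  [0,0,0,0,0,0.027,1],
  [0,0,0,0,0,0.027,1],
])

```text
t: 9.7
tool_pos: [0.5392, 0.013, 0.079]
tool_rot: [2.087, 2.348, 0.0]
contact_force: [0.1, 0.0, -2.5]
opening: 0.0126
grip_force: 79.1
```

carry_out([
  [0,0,0,0,0,0.004,1],
  [0,0,0,0,0,0.007,1],
  [0,0,0,0,0,0.007,1],
  [0,0,0,0,0,0.007,1],
])

```text
t: 10.1
tool_pos: [0.5397, 0.013, 0.0783]
tool_rot: [2.087, 2.348, 0.0]
contact_force: [-3.3, 0.5, 5.5]
opening: 0.0128
grip_force: 80.4
```

The plate is riding on the pin (z 0.078, about 8 N). I'll slide it along +x.

carry_out([
  [0,0,0,0,0.006,0,1],
  [0,0,0,0,0.012,0,1],
  [0,0,0,0,0.018,0,1],
  [0,0,0,0,0.024,0,1],
  [0,0,0,0,0.03,0,1],
])

```text
t: 10.6
tool_pos: [0.5478, 0.0139, 0.078]
tool_rot: [-2.086, -2.348, 0.002]
contact_force: [-4.6, -0.9, 3.5]
opening: 0.0126
grip_force: 80.2
```

carry_out([
  [0,0,0,0,0.003,0.0,1],
  [0,0,0,0,0.006,0.0,1],
  [0,0,0,0,0.009,0.0,1],
  [0,0,0,0,0.009,0.0,1],
])

```text
t: 11.0
tool_pos: [0.5507, 0.0145, 0.0764]
tool_rot: [-2.087, -2.348, 0.0]
contact_force: [0.7, 0.4, -2.9]
opening: 0.0122
grip_force: 79.2
```

The vertical force vanished, so the pin tip is in the hole mouth. I'll move about 4 mm on to centre it, then go down gently.

carry_out([
  [0,0,0,0,0.005,0,1],
  [0,0,0,0,0.009,0,1],
  [0,0,0,0,0.0127,0.0,1],
  [0,0,0,0,0.0127,0.0,1],
  [0,0,0,0,0.0127,0.0,1],
])

```text
t: 11.5
tool_pos: [0.5546, 0.0149, 0.0768]
tool_rot: [-2.087, -2.348, 0.0]
contact_force: [0.3, 0.9, -3.3]
opening: 0.013
grip_force: 79.2
```

carry_out([
  [0,0,0,0,0,0.004,1],
  [0,0,0,0,0,0.008,1],
  [0,0,0,0,0,0.012,1],
  [0,0,0,0,0,0.012,1],
  [0,0,0,0,0,0.012,1],
])

```text
t: 12.0
tool_pos: [0.5545, 0.0149, 0.0731]
tool_rot: [-2.087, -2.348, 0.0]
contact_force: [0.3, 0.4, -2.5]
opening: 0.0128
grip_force: 79.2
```

Entering freely. On down to the deck.

carry_out([
  [0,0,0,0,0,0.004,1],
  [0,0,0,0,0,0.008,1],
  [0,0,0,0,0,0.012,1],
  [0,0,0,0,0,0.012,1],
  [0,0,0,0,0,0.012,1],
])

```text
t: 12.5
tool_pos: [0.5547, 0.0149, 0.0696]
tool_rot: [2.087, 2.348, 0.0]
contact_force: [0.1, -0.2, -0.9]
opening: 0.0129
grip_force: 79.5
```

carry_out([
  [0,0,0,0,0,0.004,1],
  [0,0,0,0,0,0.008,1],
  [0,0,0,0,0,0.01,1],
  [0,0,0,0,0,0.01,1],
  [0,0,0,0,0,0.01,1],
])

```text
t: 13.0
tool_pos: [0.5547, 0.0148, 0.0674]
tool_rot: [2.087, 2.348, -0.0]
contact_force: [-4.0, -0.2, 5.5]
opening: 0.0127
grip_force: 80.3
```

carry_out([
  [0,0,0,0,0,0.005,1],
  [0,0,0,0,0,0.01,1],
  [0,0,0,0,0,0.013,1],
  [0,0,0,0,0,0.013,1],
  [0,0,0,0,0,0.013,1],
])

```text
t: 13.5
tool_pos: [0.5548, 0.0148, 0.064]
tool_rot: [2.087, 2.348, -0.0]
contact_force: [-5.4, -0.8, 8.7]
opening: 0.0124
grip_force: 80.7
```

carry_out([
  [0,0,0,0,0,0.004,1],
  [0,0,0,0,0,0.006,1],
  [0,0,0,0,0,0.006,1],
  [0,0,0,0,0,0.006,1],
], force=110)

```text
t: 13.9
tool_pos: [0.5548, 0.0148, 0.0636]
tool_rot: [-2.087, -2.348, 0.001]
contact_force: [-9.8, 0.3, 15.6]
opening: 0.012
grip_force: 111.4
```

carry_out([
  [0,0,0,0,0,0.004,1],
  [0,0,0,0,0,0.004,1],
  [0,0,0,0,0,0.004,1],
  [0,0,0,0,0,0.004,1],
  [0,0,0,0,0,0.004,1],
])

```text
t: 14.4
tool_pos: [0.5549, 0.0148, 0.0636]
tool_rot: [-2.086, -2.348, 0.001]
contact_force: [-14.2, 0.6, 22.1]
opening: 0.0122
grip_force: 112.3
```

```bash
python3 - <<'E'
from h import *
w=get_image("wrist");cv2.imwrite("pics/w6.png",w["img"]);o=get_obs();print(o["tool_pos"],o["contact_force"],o["wrist_torque"])
E
```

```text
[0.55489152 0.01476673 0.06354345] [-13.64508186  -0.31901413  21.24717542] [0.05676387 2.27500282 0.00240353]
```

View pics/w6.png

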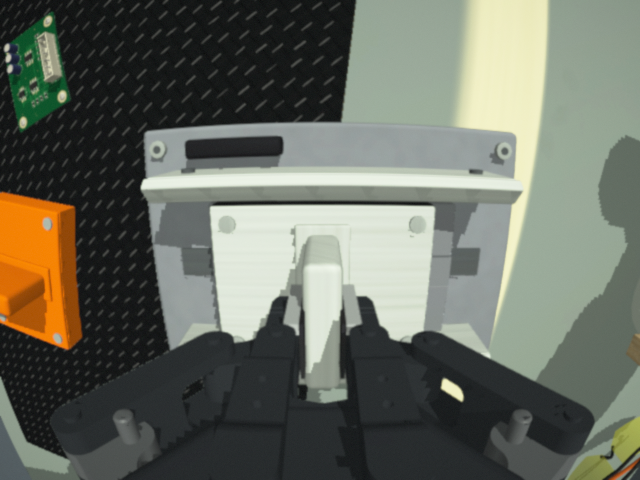

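The plate sits squarely between the rails, covering the deck (corners near (212,206) and (434,206)). z = 0.0635 no longer gives under added force, and that is 15 mm below the pin tip, as it should be at the stop. Handing in.

```bash
python3 -c "
from station import finish_job;print(finish_job())"
```

```text
the job is handed in; nothing more can be done
None
```

The self-check was handed in at about 14 s: the trigger was squeezed fully and sprang back, and the test plate is on the locating pin, held down at about 21 N with the deck at its bottom stop; nothing else was moved on purpose.

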